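Slide a brass plate out over the ledge for filing

TASK

Push the rectangular brass plate along the grey ledge until about a third of its length hangs out over the ledge's left end (the end away from the brass cup that stands on it), and leave it lying flat with its long side snug against the low aluminium fence, so that its end can be filed. Only push it: do not lift or tip it, and leave everything else where it is.

Things in the scene. Friction and masses are not known exactly. Their poses are not given: they have to be found in the camera images.
- plate: rectangular brass plate, 80 mm (its x) by 120 mm (its y) by 5 mm thick, with two dark screw holes, loose, about 0.4 kg, lying flat on the ledge, at first slightly askew and 10 to 30 mm off the fence (measured at the middle of its side); origin at the centre of its underside; its y axis runs roughly along the ledge and its +y end is the one to hang out
- ledge: grey steel ledge, fixed, top 50 mm above the bench; origin at bench level. y runs along it to its left end, x across it away from the robot. The top spans y -200 to +200 mm (+200: the left end, where the plate shall hang out) and x -60 (open edge, robot's side) to +60 mm, where the aluminium fence begins: 12 mm high above the top, 15 mm thick, full length. Both ends are open
- cup: brass lamp-socket cup standing at the ledge's right part, behind the plate: diameter 40 mm, 40 mm high; origin centre of its underside
- cup_b: a second such brass cup (diameter 40 mm, 40 mm high) standing on the bench right of the ledge; origin centre of its underside
- sleeve_a: clear glass sleeve standing on the bench beyond the fence, right: diameter 42 mm, 90 mm high; origin centre of its underside
- sleeve_b: clear glass sleeve standing on the bench beyond the fence, left: diameter 42 mm, 90 mm high; origin centre of its underside
- wrench: small steel wrench, 140 mm long, lying flat (under 15 mm high) on the bench on the robot's side of the ledge; origin at its middle
- canopy: round brass disc with a hole, diameter 84 mm, 6 mm thick, lying on the bench left of the ledge; origin centre of its underside
- crystal: stepped round clear glass piece, diameter 90 mm, 45 mm high, on the bench left of the ledge; origin centre of its underside
- screwdriver: screwdriver, 180 mm long, lying on the bench right of the ledge; origin near its middle
Things that resemble listed ones, but are neither listed nor needed, are in the scene too. What is shaped like the plate but blue is not meant.

How it is judged:
At the end, for the whole second after the job is handed in: The plate lies at rest flat on the ledge, 27 to 53 mm of its 120 mm length beyond the ledge's left end, its long side within about 4.5 mm of the fence and within 4 degrees of parallel to it (y of plate in the frame of ledge between 0.167 and 0.193 m and x of plate in the frame of ledge above 0.0155 m and z of plate in the frame of ledge between 0.047 and 0.054 m and angle between the y axis of plate and the y axis of ledge, either way round below 0.07 rad and angle between plate's own z axis and vertical below 0.05 rad and linear speed of plate below 0.01 m/s); the robot touches nothing.
It fails at once if the plate was lifted off the ledge or fell from it (z of plate in the frame of ledge above 0.06 m or z of plate in the frame of ledge below 0.04 m).
It fails at once if the plate was tipped (angle between plate's own z axis and vertical above 0.15 rad).
It fails at once if another thing was moved by more than 20 mm (distance of any of cup, cup_b, sleeve_a, sleeve_b, wrench, canopy, crystal, screwdriver from where it was at the start of the episode above 0.02 m).
It also fails if it takes over 48 s, if anything falls off the work surface, if the arm or the gripper's body presses on something with over 40 N, if the wrist force passes 120 N, or if a joint passes its speed limit or range.

ROBOT

A 7-joint arm with a two-finger parallel gripper is mounted at the origin on the work surface. World frame = base frame: x ahead of the robot, y to its left, z up, the work surface at z = 0. Lengths are in m, angles in rad, forces in N, time in s.
With the tool pointing down it reaches from about 0.35 to 0.9 m from the base axis. Payload 8.1 kg.
Tool frame: the origin (TCP) lies between the finger pads; the fingertips stand ahead of it and the grasp point (between the pads) is the TCP (arm.nose_length is the z of the fingertips in the tool frame, in m); z points along the fingers, y is the line along which they close (so a half turn about z gives the same grasp; the last joint's range is limited). The gripper opens to 92 mm and grips with 3 to 60 N. Pads are 19 mm wide; open, the fingers measure 130 mm over their backs; the gripper's body (75 mm by 190 mm) begins 47 mm behind the grasp point.
Start: joints at [-1.207, 0.434, 0.025, 1.573, -0.012, 1.134, -0.075], TCP at [0.281, 0.558, 0.246] pointing down, gripper open.
Joint ranges: [-2.62, 2.62], [-0.44, 2.09], [-1.27, 1.32], [0.08, 2.57], [-1.32, 4.46], [0.12, 2], [-2.74, 2.74]. Speed limits (rad/s): [2.22, 2.22, 3.01, 3.01, 3.14, 3.14, 3.14].

INTERFACE

Orientations are given as a rotation vector (axis times angle).
In Python, from cell import sensors, optics, arm gives the robot as it stands.
- The arm moves only by the tool arm_command, never from a script. Its argument "deltas" is one flat list of numbers, 7 for each row, row after row: the turn, a rotation vector about the world's x, y, z as a fraction of full scale, then the shift along the world's x, y, z as a fraction of full scale, then the finger opening in mm, from 0 to 91.8. In form: [wx, wy, wz, dx, dy, dz, fingers, wx, wy, wz, dx, dy, dz, fingers, ...]. A call has 1 to 20 rows; each row is the pose to reach, as a shift and turn from the pose commanded when the call began; what a row does not reach only later rows make up. Full scale, the value 1, is 1 m for a shift and 90 degrees for a turn. A row lasts 1/10 s, in which the tool goes at most 50 mm and 8.59 degrees, less where a joint would pass 70% of its speed; a pose out of reach is approached as far as the arm can. A call with a number of a shift or a turn outside -1 to 1 is refused whole. A call with a gripper value outside its range is refused whole. The fingers move at their own pace and stop on an object; "force" is the grip in N (left out, the last holds). Time passes only in rows, so rows that repeat a pose let the fingers close. It gives the time, the measured TCP pose, the force, the opening and the grip force at its end, in the units of the state.
- sensors.observe(): the state, without advancing time (a new reading comes with each control period).
- optics.get_image(name): name is "scene" or "top"; returns the picture (420x560x3 uint8, blue, green, red); there is no depth.
- optics.calibration(name): a dict with "camera_matrix" (3x3 intrinsics, pixels), "D" ([k1, k2, p1, p2, k3] as OpenCV has them; the pictures are not rectified), "rvec" (rotation vector, rad) and "tvec" (3), from world to camera coordinates, as OpenCV has them. Camera axes: x right, y down, z forward; pixel columns grow to the right and rows downward; lengths in m; the calibration is good to about 2 mm. A picture is of the moment at which its call begins. calibration takes no time and is no camera call.
- arm.sign_off(): hands the job in; it is judged then, once.
The state is a dict: "clock": time; "joints": joint angles; "dq": joint speeds; "joint_efforts": joint torques, N m; "position": TCP position; "ee_rot": TCP orientation; "force": force on the tool from outside, world axes, zero at the start; "ft_torque": the same for the moment, N m; "width": opening from 0.0 (shut) to 1.0 (fully open); "gripper_force": force on a finger pad.
Only numpy, scipy, OpenCV 4.12 (cv2) and the standard library are available. Lean on these libraries where they do the work, as an engineer would, in place of code of your own. Each camera call takes 0.05 s, during which the arm holds its last target. There are 200 camera calls.

## Working session

There is one attempt and no reset: what is moved stays moved. The work goes in short steps, Python scripts to look and compute and a tool call to move; the robot and the scene stay as the last step left them, time stands still between calls to the robot, and variables do not carry over. Pictures are saved under pics/ and viewed, at most 10 in all, crops included, and the job is handed in when it is done.

Besides the shell and the picture viewer there is one more tool, called after "Request:" by a JSON object that holds its "method" and its "body", one argument or row to a line. arm_command: Moves the arm, as the interface text tells. Its arguments: {"type":"object","properties":{"deltas":{"type":"array","items":{"type":"number"}},"force":{"type":"number"}},"required":["deltas"]}

```bash
mkdir -p pics
python3 - <<'E'
from cell import sensors, optics, arm
import cv2
for n in("top","scene"):
    cv2.imwrite(f"pics/{n}0.png",optics.get_image(n))
s=sensors.observe();print({k:s[k] for k in("clock","position","ee_rot","width","force")},arm.nose_length)
E
```

```text
{'clock': 0.1, 'position': array([0.28114224, 0.55770235, 0.24502152]), 'ee_rot': array([-7.26759413e-01, -3.05616600e+00,  2.22953868e-03]), 'width': 1.0029223029320171, 'force': array([-0.52866525,  0.70365685, -1.17202934])} 0.019
```

View pics/top0.png

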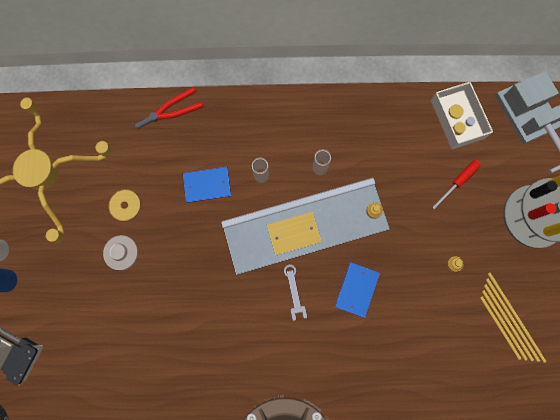

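View pics/scene0.png

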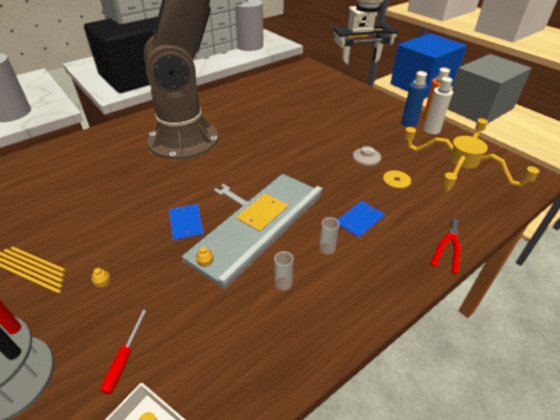

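The top view shows the ledge with its fence from about (223,222) to (374,180) and its open edge from (236,273) to (389,229). The plate is around (294,234), the cup around (374,210) and the wrench ring at (290,270). The arm is out of view at the left.

```bash
cat > h.py <<'E'
import numpy as np, cv2
from cell import sensors, optics, arm
def ray(n,px,z):
    c=optics.calibration(n);K=np.array(c["camera_matrix"]);R=cv2.Rodrigues(np.array(c["rvec"],float))[0];t=np.array(c["tvec"],float).ravel()
    u=cv2.undistortPoints(np.array(px,float).reshape(-1,1,2),K,np.array(c["D"],float)).reshape(-1,2)
    d=np.c_[u,np.ones(len(u))]@R; o=-R.T@t
    return (o+d*((z-o[2])/d[:,2])[:,None])[:,:2]
def plate(img):
    """brass blob near the ledge -> contour in world at plate top"""
    h=cv2.cvtColor(img,cv2.COLOR_BGR2HSV)
    m=cv2.inRange(h,(15,90,90),(35,255,255)); m[:, :200]=0; m[:,362:]=0; m[:190]=0; m[290:]=0
    m=cv2.morphologyEx(m,cv2.MORPH_CLOSE,np.ones((5,5)))
    c=max(cv2.findContours(m,0,1)[0],key=cv2.contourArea)
    W=ray("top",c.reshape(-1,2),.055)
    (cx,cy),(w,hh),a=cv2.minAreaRect((W*1000).astype(np.float32))
    M=cv2.moments((W*1000).astype(np.float32).reshape(-1,1,2))
    return np.array([M["m10"],M["m01"]])/M["m00"],(cx,cy),(w,hh),a
E
python3 - <<'E'
from h import *
im=cv2.imread("pics/top0.png")
print(plate(im))
pts=[[223,222],[374,180],[389,229],[236,273]]
print(ray("top",pts[:2],.062),ray("top",pts[2:],.05))
print("cup",ray("top",[[374,210]],.08),"wrench",ray("top",[[290,270],[298,316]],.0), "sleeves",ray("top",[[260,163],[322,156]],.09))
c=im[165:290,210:400]; cv2.imwrite("pics/crop0.png",cv2.resize(c,None,fx=4,fy=4,interpolation=cv2.INTER_CUBIC))
E
```

```text
(array([524.49255225, -33.65024373]), (524.47509765625, -33.68519592285156), (79.17584991455078, 118.90396881103516), 14.862008094787598)
[[ 0.5548357   0.14184248]
 [ 0.65459907 -0.24172482]] [[ 0.52957904 -0.2741463 ]
 [ 0.42856891  0.11093383]]
cup [[ 0.57324884 -0.23326023]] wrench [[ 0.43682514 -0.02317581]
 [ 0.32052203 -0.04045699]] sleeves [[ 0.69741677  0.04643016]
 [ 0.71224159 -0.10922995]]
```

View pics/crop0.png

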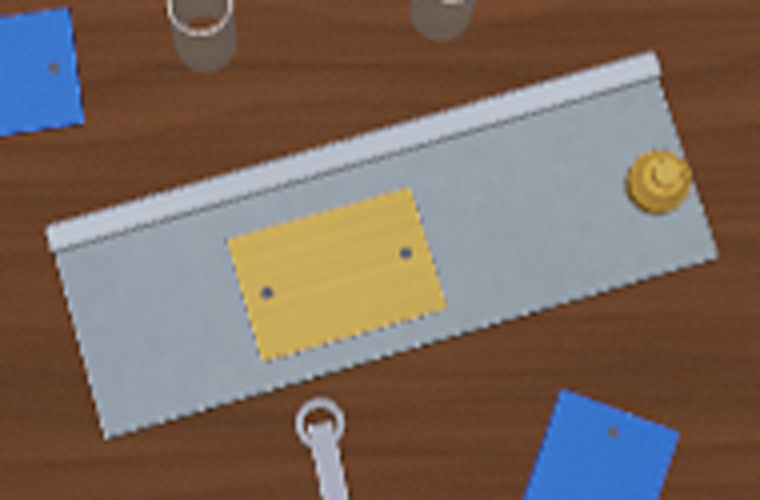

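Request:
{"method": "arm_command", "body": {
  "deltas": [0,0,-0.54,0.266,-0.678,0,30,0,0,-0.54,0.266,-0.678,0,30,0,0,-0.54,0.266,-0.678,0,30,0,0,-0.54,0.266,-0.678,0,30,0,0,-0.54,0.266,-0.678,0,30,0,0,-0.54,0.266,-0.678,0,30,0,0,-0.54,0.266,-0.678,0,30,0,0,-0.54,0.266,-0.678,0,30,0,0,-0.54,0.266,-0.678,0,30,0,0,-0.54,0.266,-0.678,0,30,0,0,-0.54,0.266,-0.678,0,30,0,0,-0.54,0.266,-0.678,0,30,0,0,-0.54,0.266,-0.678,0,30,0,0,-0.54,0.266,-0.678,0,30,0,0,-0.54,0.266,-0.678,0,30,0,0,-0.54,0.266,-0.678,0,30,0,0,-0.54,0.266,-0.678,-0.05,30,0,0,-0.54,0.266,-0.678,-0.1,30,0,0,-0.54,0.266,-0.678,-0.1,30,0,0,-0.54,0.266,-0.678,-0.1,30]
}}

```text
clock: 2.1
position: [0.5469, -0.1192, 0.1461]
ee_rot: [-1.918, -2.486, 0.002]
force: [0.5, -0.8, 0.6]
width: 0.325
gripper_force: 0.0
```

Request:
{"method": "arm_command", "body": {
  "deltas": [0,0,0,0,0,-0.03,30,0,0,0,0,0,-0.055,30,0,0,0,0,0,-0.065,30,0,0,0,0,0,-0.07,30,0,0,0,0,0,-0.074,30,0,0,0,0,0,-0.074,30,0,0,0,0,0,-0.074,30]
}}

```text
clock: 2.8
position: [0.5479, -0.12, 0.0727]
ee_rot: [1.919, 2.486, 0.001]
force: [-0.7, 0.3, -0.4]
width: 0.327
gripper_force: 0.0
```

Run:
```python
from h import *
im=optics.get_image("scene"); c=im[150:300,150:350]
cv2.imwrite("pics/s1.png",cv2.resize(c,None,fx=4,fy=4,interpolation=cv2.INTER_CUBIC))
s=sensors.observe();print(s["position"],s["force"])
```

```text
[ 0.54781805 -0.11995751  0.07254458] [ 0.5117577  -0.56856056 -0.17377508]
```

View pics/s1.png

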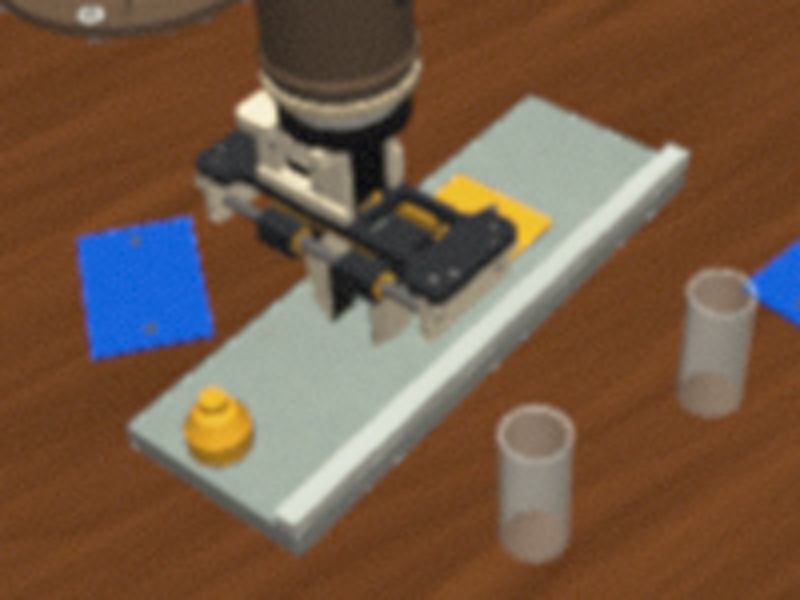

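The fingers stand just behind the plate's right end, between it and the cup, and clear of the fence. Now a slow first push.

Request:
{"method": "arm_command", "body": {
  "deltas": [0,0,0,-0.0015,0.0058,-0.001,30,0,0,0,-0.003,0.0116,-0.001,30,0,0,0,-0.0046,0.0174,-0.001,30,0,0,0,-0.0061,0.0232,-0.001,30,0,0,0,-0.0076,0.029,-0.001,30,0,0,0,-0.0091,0.0348,-0.001,30,0,0,0,-0.0107,0.0406,-0.001,30,0,0,0,-0.0122,0.0464,-0.001,30,0,0,0,-0.0137,0.0522,-0.001,30,0,0,0,-0.0152,0.058,-0.001,30]
}}

```text
clock: 3.85
position: [0.532, -0.0614, 0.0708]
ee_rot: [1.92, 2.486, -0.0]
force: [0.9, -2.7, -0.5]
width: 0.327
gripper_force: 1.2
```

Run:
```python
from h import *
im=optics.get_image("top"); c=im[165:290,210:400]
cv2.imwrite("pics/t2.png",cv2.resize(c,None,fx=4,fy=4,interpolation=cv2.INTER_CUBIC))
s=sensors.observe();print(s["position"],s["force"])
```

```text
[ 0.53176279 -0.06027188  0.07065138] [ 0.14092976 -2.42966998  1.15889265]
```

View pics/t2.png

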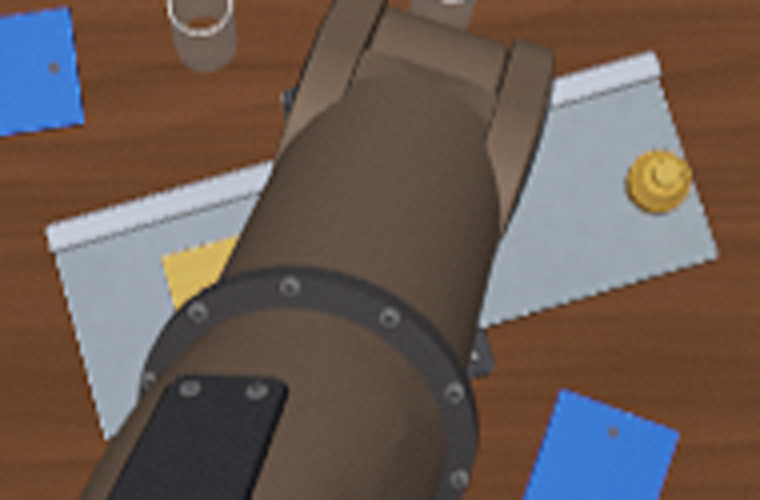

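The plate's far-left corner moved from crop (228,240) to (162,258), about 43 mm along the ledge and with no visible turn. I'll go on by 97 mm.

Request:
{"method": "arm_command", "body": {
  "deltas": [0,0,0,-0.0015,0.0058,0,30,0,0,0,-0.003,0.0116,0,30,0,0,0,-0.0046,0.0174,0,30,0,0,0,-0.0061,0.0232,0,30,0,0,0,-0.0076,0.029,0,30,0,0,0,-0.0091,0.0348,0,30,0,0,0,-0.0107,0.0406,0,30,0,0,0,-0.0122,0.0464,0,30,0,0,0,-0.0137,0.0522,0,30,0,0,0,-0.0152,0.058,0,30,0,0,0,-0.0168,0.0638,0,30,0,0,0,-0.0183,0.0696,0,30,0,0,0,-0.0198,0.0754,0,30,0,0,0,-0.0213,0.0812,0,30,0,0,0,-0.0225,0.086,0,30,0,0,0,-0.0236,0.09,0,30,0,0,0,-0.0246,0.0938,0,30,0,0,0,-0.0246,0.0938,0,30,0,0,0,-0.0246,0.0938,0,30]
}}

```text
clock: 5.8
position: [0.5073, 0.0324, 0.0707]
ee_rot: [-1.919, -2.487, -0.0]
force: [-0.3, -0.3, 0.1]
width: 0.326
gripper_force: 0.0
```

Request:
{"method": "arm_command", "body": {
  "deltas": [0,0,0,0.002,-0.0075,0,30,0,0,0,0.004,-0.015,0,30,0,0,0,0.004,-0.015,0.03,30,0,0,0,0.004,-0.015,0.08,60,0,0,0.1,-0.04,0.0,0.08,60,0,0,0.2,-0.08,0.03,0.08,60,0,0,0.3,-0.12,0.056,0.08,60,0,0,0.4,-0.14,0.056,0.08,60,0,0,0.5,-0.14,0.056,0.08,60,0,0,0.6,-0.14,0.056,0.08,60,0,0,0.7,-0.14,0.056,0.08,60,0,0,0.8,-0.14,0.056,0.08,60,0,0,0.9,-0.14,0.056,0.08,60,0,0,1,-0.14,0.056,0.08,60,0,0,1,-0.14,0.056,0.08,60,0,0,1,-0.14,0.056,0.08,60]
}}

```text
clock: 7.4
position: [0.3678, 0.0872, 0.1508]
ee_rot: [-0.4, 3.116, 0.0]
force: [0.4, -0.8, 0.1]
width: 0.653
gripper_force: 0.0
```

Run:
```python
from h import *
im=optics.get_image("top"); cv2.imwrite("pics/t3full.png",im); c=im[165:290,190:380]
cv2.imwrite("pics/t3.png",cv2.resize(c,None,fx=4,fy=4,interpolation=cv2.INTER_CUBIC))
print(plate(im))
```

```text
(array([496.71730234,  99.70579276]), (489.71038818359375, 103.01099395751953), (79.89302825927734, 121.62645721435547), 13.373284339904785)
```

View pics/t3.png

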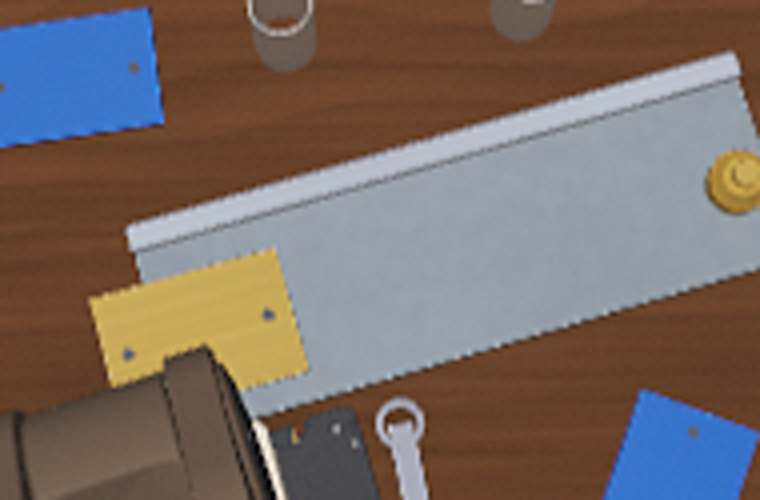

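The plate now overhangs by about 35 mm, with its corners in the crop at (91,297), (275,249) and (307,372). It is still about 20 mm off the fence. Next I descend on the robot's side and push across with a slight drift to the left.

Request:
{"method": "arm_command", "body": {
  "deltas": [0,0,0,0.01,0,-0.03,60,0,0,0,0.02,0,-0.06,60,0,0,0,0.03,0,-0.075,60,0,0,0,0.045,-0.001,-0.08,60,0,0,0,0.0587,-0.001,-0.08,60,0,0,0,0.0587,-0.001,-0.08,60,0,0,0,0.0625,0.0005,-0.08,60,0,0,0,0.0662,0.002,-0.08,60,0,0,0,0.07,0.0035,-0.08,60,0,0,0,0.0737,0.005,-0.08,60,0,0,0,0.0775,0.0065,-0.08,60,0,0,0,0.0812,0.008,-0.08,60,0,0,0,0.085,0.0095,-0.08,60,0,0,0,0.0887,0.011,-0.08,60,0,0,0,0.0887,0.011,-0.08,60]
}}

```text
clock: 8.95
position: [0.4558, 0.0988, 0.0706]
ee_rot: [0.4, -3.115, 0.0]
force: [-3.6, -0.9, 1.8]
width: 0.652
gripper_force: 1.6
```

Request:
{"method": "arm_command", "body": {
  "deltas": [0,0,0,0.001,0.0003,0,60,0,0,0,0.002,0.0006,0,60,0,0,0,0.003,0.0008,0,60,0,0,0,0.003,0.0008,0,60]
}}

```text
clock: 9.35
position: [0.4576, 0.0994, 0.0705]
ee_rot: [0.4, -3.113, 0.0]
force: [-7.6, -1.7, 5.8]
width: 0.65
gripper_force: 3.9
```

Request:
{"method": "arm_command", "body": {
  "deltas": [0,0,0,0.001,0.0003,0,60,0,0,0,0.002,0.0005,0,60,0,0,0,0.002,0.0005,0,60]
}}

```text
clock: 9.65
position: [0.4579, 0.0994, 0.0702]
ee_rot: [0.4, -3.11, 0.001]
force: [-11.9, -2.5, 11.7]
width: 0.653
gripper_force: 6.5
```

Force rises without motion, so the plate is probably at the fence. I back off and look.

Request:
{"method": "arm_command", "body": {
  "deltas": [0,0,0,-0.01,-0.0026,0,60,0,0,0,-0.03,-0.008,0,60,0,0,0,-0.05,-0.013,0.03,60,0,0,0,-0.09,-0.013,0.08,60,0,0,0,-0.09,0.03,0.12,60,0,0,0,-0.09,0.08,0.12,60,0,0,0,-0.09,0.13,0.12,60,0,0,0,-0.09,0.18,0.12,60,0,0,0,-0.09,0.22,0.12,60,0,0,0,-0.09,0.25,0.12,60,0,0,0,-0.09,0.25,0.12,60]
}}

```text
clock: 10.75
position: [0.3705, 0.3562, 0.1909]
ee_rot: [-0.41, 3.113, 0.006]
force: [-0.0, 0.3, -0.7]
width: 0.655
gripper_force: 0.0
```

Run:
```python
from h import *
im=optics.get_image("top"); cv2.imwrite("pics/t4full.png",im); c=im[165:290,190:380]
cv2.imwrite("pics/t4.png",cv2.resize(c,None,fx=4,fy=4,interpolation=cv2.INTER_CUBIC))
p=plate(im);print(p)
t=np.radians(14.65);d=np.array(p[1])/1000-[.535,-.067]
print("ledge x,y",d@[np.cos(t),np.sin(t)],d@[-np.sin(t),np.cos(t)])
```

```text
(array([509.11586143, 110.90728758]), (509.3414306640625, 110.5845718383789), (83.21875762939453, 120.2997055053711), 14.620701789855957)
ledge x,y 0.020089200373403695 0.17830049456954603
```

View pics/t4.png

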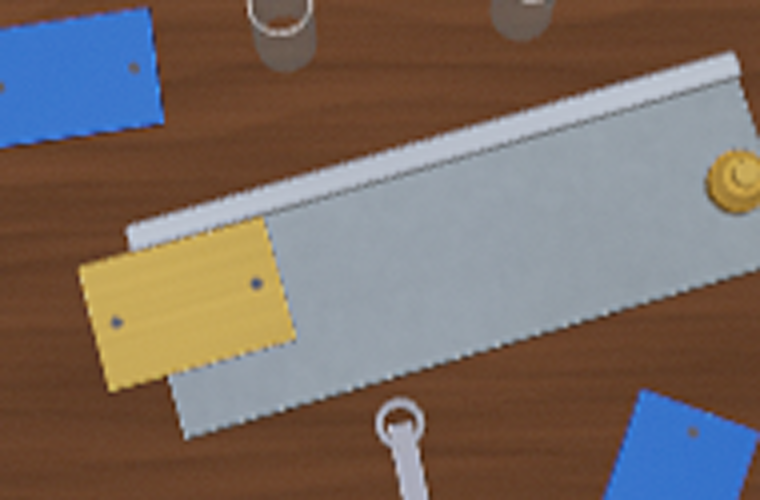

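The plate lies snug and parallel to the fence, with no gap visible along its upper edge from (80,268) to (265,217). It measures x 20 mm, y 178 mm in the ledge frame, an overhang of about 38 mm. The cup, wrench and sleeves have not moved, and the arm is clear.

```bash
python3 -c "
from cell import arm; print(arm.sign_off())"
```

```text
the job is handed in; nothing more can be done
None
```

The job is handed in: by the last picture the plate lies flat and snug against the fence with about 38 mm over the ledge's left end, the cup, wrench and sleeves in view are where they were, and the arm is clear; the sign-off returned no verdict.

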